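# Push a jammed filter cartridge out of its barrel

### The arm

A 6-joint arm with a two-finger parallel gripper is mounted at the origin on a cart in front of the work surface, level with it; the furniture and walls round the work are solid. World frame = base frame: x ahead of the robot, y to its left, z up, the work surface at z = 0. Lengths are in m, angles in degrees, forces in N, time in s.
With the tool pointing down it reaches from about 0.375 to 0.975 m from the base axis. Payload 3.8 kg.
Tool frame: the origin (TCP) lies between the finger pads; the fingertips stand 11 mm ahead of it and the grasp point (between the pads) lies 8 mm behind it; z points along the fingers, y is the line along which they close (so a half turn about z gives the same grasp; the last joint's range is limited). The gripper opens to 85 mm and grips with 20 to 120 N. Pads are 22 mm wide; open, the fingers measure 114 mm over their backs; the gripper's body (76 mm by 85 mm) begins 54 mm behind the grasp point. The pads swing forward as they close: fully open they stand 13 mm farther back than shut.
Start: joints at [72.485, 15.12, 91.902, -0, 72.978, -2.114], TCP at [0.179, 0.651, 0.242] pointing down, gripper open.
Joint ranges: [-150.88, 150.88], [-54.13, 125.18], [17.81, 147.31], [-75.09, 255.09], [0, 152.58], [-146.25, 146.25]. Speed limits (degrees/s): [147.25, 147.25, 180, 180, 180, 180].

### API

Orientations are given as [roll, pitch, yaw] about the fixed x, y, z axes, in that order (R = Rz(yaw) Ry(pitch) Rx(roll)).
In Python, from station import arm gives the robot as it stands.
- The arm moves only by the tool step_arm, never from a script. Its argument "deltas" is one flat list of numbers, 6 for each row, row after row: the shift along the tool's x, y, z in units of 12 cm (1.0 is 12 cm), then the turn, a rotation vector about the tool's x, y, z in units of 45 degrees (1.0 is 45 degrees). In form: [tx, ty, tz, ax, ay, az, tx, ty, tz, ax, ay, az, ...]. A call has 1 to 10 rows; each row is the pose to reach, as a shift and turn from the pose commanded when the call began, along the tool's axes at that moment; what a row does not reach only later rows make up. A row lasts 1/8 s, in which the tool goes at most 62.5 mm and 10.7 degrees, less where a joint would pass 70% of its speed; a pose out of reach is approached as far as the arm can. A call with a number of a shift or a turn outside -1 to 1 is refused whole. A call with a gripper value outside its range is refused whole. "hand" is the opening, from -1 (shut) to 1 (fully open), set as the call begins (left out, the last holds). The fingers move at their own pace and stop on an object; "grip_force" is the grip in N (left out, the last holds). Time passes only in rows, so rows that repeat a pose let the fingers close. It gives the time, the measured TCP pose, the force, the opening and the grip force at its end, in the units of the state.
- arm.get_state(): the state, without advancing time (a new reading comes with each control period).
- arm.get_image(name): name is "scene" or "top" or "wrist"; returns the picture (400x640x3 uint8, red, green, blue); there is no depth.
- arm.camera_info(name): a dict with "fx", "fy", "cx", "cy" (pixels), "R" (3x3) and "t" (3): a world point X has camera coordinates R X + t; the wrist camera has in their place "T_tool_cam" (4x4, takes a point from camera to tool coordinates, whose origin is the TCP and whose axes are the flange's). Camera axes: x right, y down, z forward; pixel columns grow to the right and rows downward; lengths in m; the calibration is good to about 2 mm. The wrist camera is an equidistant fisheye: a pixel r from the principal point sees the ray r / f radians off the axis. A picture is of the moment at which its call begins: read the wrist's pose just before it. camera_info takes no time and is no camera call.
- arm.sign_off(): hands the job in; it is judged then, once.
The state is a dict: "time_s": time; "joint_pos": joint angles; "joint_vel": joint speeds; "joint_efforts": joint torques, N m; "tcp_pos": TCP position; "tool_rot": TCP orientation; "contact_force": force on the tool from outside, world axes, zero at the start; "ft_torque": the same for the moment, N m; "gripper_width": finger opening in m; "grip_force": force on a finger pad.
Only numpy, scipy, OpenCV 4.12 (cv2) and the standard library are available. Lean on these libraries where they do the work, as an engineer would, in place of code of your own. Each camera call takes 0.05 s, during which the arm holds its last target. There are 200 camera calls.

### The job

A spent filter cartridge is stuck in the bottom end of the clear barrel on the bench stand. Tip the barrel up by its side crank fully to its upright stop, under the guide plate; then take the longer of the two push rods from the rod block, pass it down through the guide hole into the barrel and press the cartridge out of the bottom into the tray. Stand the rod back upright, fully down, in a free hole of the block; leave the barrel upright, and leave the tray, the short rod, the beaker and the two small brown bottles where they are.

Things in the scene. Friction and masses are not known exactly. Their poses are not given: they have to be found in the camera images.
- barrel (a joint): tilt of the barrel (rad): 0 lying level, mouth toward the stand's -x side (away from the column); pi/2 (1.571) upright at a hard stop, mouth up, exactly under the guide hole. A friction hinge along the stand's y axis: it stays where it is left and takes about 2 N at the crank
- stand: fixed bench stand: grey foot and square column, two light-metal arms carrying the barrel over the tray, a light-metal guide plate on top. Origin on the worktop straight below guide hole and pivot; x points to the column, z up. Foot x 55..140, y +-75 mm; column x 78..112, y +-35 mm; guide plate x -26..112, y +-22 mm, top z = 165 mm; nothing is higher
- guide_hole (a point): centre of the guide hole at the top face of the guide plate, 165 mm above the worktop; round hole 19 mm in diameter through the 9 mm plate, with a small chamfer; axis vertical
- barrel_pivot (a point): middle of the barrel, on the hinge line, 106 mm above the worktop; z along the barrel toward its mouth, y along the hinge line (the stand's y). Clear tube 84 mm long, 33 mm outside (37 over collars), 26 mm bore, open at both ends. The arms beside it have their outer faces at y = +-32 mm and end 14 mm past the hinge line on the stand's -x side
- barrel_mouth (a point): centre of the barrel's mouth, 42 mm from the pivot; z points out along the barrel. When upright it is at z = 148 mm, 8 mm below the underside of the guide plate
- barrel_outlet (a point): centre of the barrel's other, lower end, 42 mm from the pivot on the other side; when upright it is 64 mm above the worktop. Two spring balls in the collar, 7 mm inside this end, hold the cartridge: pressing it past them takes about 10 N, then it slides with light drag; it drops when its upper end has passed the balls, so press on until the rod's foot is level with this point or lower
- crank_grip (a point): middle of the crank handle (black, round, 14 mm in diameter, 52 mm long), parallel to the hinge line (y axis); the handle runs from 56 to 108 mm from the barrel's axis on the stand's -y side, 48 mm from the hinge line toward the mouth end. It swings with the barrel: from level with the pivot on the stand's -x side (lying) to straight above the hinge line (upright), 154 mm above the worktop
- cartridge_center (a point): centre of the spent cartridge, a white ribbed cylinder with grey ends, 24 mm in diameter, 56 mm long, about 40 g; z along its axis. At the start it is stuck in the barrel, its lower end about 8 mm inside the outlet end
- tray_floor (a point): centre of the inner floor (2 mm above the worktop) of the white metal tray that stands loose under the barrel; the tray is 160 mm (x) by 240 mm (y), 22 mm high, rim 2 mm thick
- rod_block: white plastic block fixed to the worktop, 56 mm (x) by 136 mm (y) by 52 mm high, origin at the centre of its underside, z up, with two vertical holes
- block_hole0 (a point): mouth of one hole of the block, at y = -36 mm, on the block's top face 52 mm above the worktop; 16.5 mm in diameter, 44 mm deep, 3 mm chamfer
- block_hole1 (a point): mouth of the other, equal hole, at y = +36 mm
- long_rod_grip (a point): middle of the long push rod's black grip: 23 mm in diameter, 50 mm long (this point 26 mm above its lower end), on a steel shaft 14 mm in diameter, 105 mm long; total 155 mm, 130 g. z along the rod, away from the foot. Stands in either hole of the block. The grip does not pass the guide hole: when it meets the plate the foot is 4 mm below the upright barrel's lower end
- long_rod_foot (a point): centre of the flat lower end of the long rod's shaft (edge chamfered 2 mm), 131 mm below long_rod_grip along the rod; 8 mm above the worktop when fully down in the block
- short_rod_grip (a point): middle of the grip of the short push rod: same grip and shaft diameters, but the shaft is 70 mm long (total 120 mm), too short to reach through; stands in the other hole of the block
- beaker: glass beaker, 56 mm wide, 65 mm high, standing loose; a bystander
- standard_2: second small brown bottle with white cap, 28 mm wide, 62 mm high, standing loose; a bystander
- standard_1: small brown bottle with white cap, 28 mm wide, 62 mm high, standing loose; a bystander
Things that resemble listed ones, but are neither listed nor needed, are in the scene too. Leave any blue or pink look-alike of the part that bears long_rod_grip alone.

How it is judged (in metres and radians):
On the way, in this order (a step that is already met when the one before it is completed fails the run):
1. the barrel is tipped upright, with the cartridge still stuck in it (value of joint barrel above 1.5 rad and distance between cartridge_center and barrel_pivot below 0.02 m), for 0.2 s.
2. the long rod stands through the guide hole into the barrel's mouth, the cartridge still in the barrel (z of long_rod_foot in the frame of barrel_mouth between -0.08 and -0.005 m and horizontal distance between long_rod_foot and barrel_mouth below 0.012 m and distance between cartridge_center and barrel_pivot below 0.03 m), for 0.1 s.
3. the rod is down at the barrel's lower end and the cartridge has left the barrel (horizontal distance between long_rod_foot and barrel_outlet below 0.012 m and z of long_rod_foot in the frame of barrel_outlet below 0.02 m and height (world z) of cartridge_center below 0.045 m), for 0.1 s.
At the end, for the whole second after the job is handed in: The barrel is upright (within about 4 degrees of its stop), the cartridge lies or stands in the tray, the long rod stands upright in a hole of the block, within 6 mm of fully down, and the short rod is still in its own hole (value of joint barrel above 1.5 rad and height (world z) of cartridge_center below 0.045 m and x of cartridge_center in the frame of tray_floor between -0.08 and 0.08 m and y of cartridge_center in the frame of tray_floor between -0.12 and 0.12 m and (horizontal distance between long_rod_foot and block_hole0 below 0.008 m or horizontal distance between long_rod_foot and block_hole1 below 0.008 m) and height (world z) of long_rod_foot below 0.014 m and angle between long_rod_grip's own z axis and vertical below 0.15 rad and distance of short_rod_grip from where it was at the start of the episode below 0.015 m); the robot touches nothing.
It fails at once if the short rod is taken from the block (distance of short_rod_grip from where it was at the start of the episode above 0.04 m).
It fails at once if the tray is shoved away by more than 3 cm (distance of tray_floor from where it was at the start of the episode above 0.03 m).
It fails at once if the beaker or a brown bottle is moved by more than 3 cm (distance of any of beaker, standard_2, standard_1 from where it was at the start of the episode above 0.03 m).
It also fails if it takes over 67 s, if anything falls off the work surface, if the arm or the gripper's body presses on something with over 40 N, if the wrist force passes 120 N, or if a joint passes its speed limit or range.

## Working session

There is one attempt and no reset: what is moved stays moved. The work goes in short steps, Python scripts to look and compute and a tool call to move; the robot and the scene stay as the last step left them, time stands still between calls to the robot, and variables do not carry over. Pictures are saved under pics/ and viewed, at most 12 in all, crops included, and the job is handed in when it is done.

Besides the shell and the picture viewer there is one more tool, called after "Emit:" by a JSON object that holds its "fn" and its "kwargs", one argument or row to a line. step_arm: Moves the arm, as the interface text tells. Its arguments: {"type":"object","properties":{"deltas":{"type":"array","items":{"type":"number"}},"hand":{"type":"number"},"grip_force":{"type":"number"}},"required":["deltas"]}

```bash
mkdir -p pics
python3 - <<'E'
from station import arm
import cv2,numpy as np
print(arm.get_state())
for n in ["scene","top"]:
    im=arm.get_image(n); cv2.imwrite(f"pics/{n}0.png",im[:,:,::-1])
    print(n,arm.camera_info(n))
print(arm.camera_info("wrist"))
E
```

```text
{'time_s': 0.0, 'joint_pos': array([ 7.24855797e+01,  1.51680077e+01,  9.19826434e+01,  6.32064761e-05,
        7.29778475e+01, -2.11355628e+00]), 'joint_vel': array([ 0.04077176, -0.09160041,  0.03615062,  0.0259426 ,  0.08430577,
        0.04057203]), 'joint_efforts': array([-3.63670959e-03, -5.15119421e+01, -3.67303669e+01, -1.98742182e-04,
        1.28885399e-02,  2.33031983e-05]), 'tcp_pos': array([0.17903719, 0.65007582, 0.24096245]), 'tool_rot': array([-1.79871591e+02, -4.79939543e-03,  1.64599112e+02]), 'contact_force': array([-0.45825351,  0.01388935,  0.54280979]), 'ft_torque': array([ 0.03499486,  0.00707794, -0.05932853]), 'grip_force': 0.0, 'gripper_width': 0.08539422649418363}
scene {'fx': 466.479787417698, 'fy': 466.479787417698, 'cx': 317.7052089291794, 'cy': 192.99548016609216, 'R': array([[ 0.69703496, -0.71692112, -0.01289851],
       [-0.36325475, -0.33755501, -0.86839081],
       [ 0.61821376,  0.6099842 , -0.49571264]]), 't': array([-0.32474562,  0.31545538,  0.84329341])}
top {'fx': 363.7778965775641, 'fy': 363.7778965775641, 'cx': 314.61143872430733, 'cy': 205.21737256414252, 'R': array([[-0.02857938, -0.99956878,  0.00674264],
       [-0.98959429,  0.02734129, -0.14126426],
       [ 0.14101899, -0.01070972, -0.98994896]]), 't': array([0.06503989, 0.54940956, 1.21453845])}
{'fx': 309.70691628693146, 'fy': 309.70691628693146, 'cx': 323.3381704880586, 'cy': 199.37174930307052, 'T_tool_cam': array([[-5.15695553e-04, -9.55766810e-01, -2.94125041e-01,
         7.48012859e-02],
       [ 9.99999802e-01, -3.86485520e-04, -4.97425918e-04,
        -3.11254810e-04],
       [ 3.61748113e-04, -2.94125239e-01,  9.55766819e-01,
        -1.30184311e-01],
       [ 0.00000000e+00,  0.00000000e+00,  0.00000000e+00,
         1.00000000e+00]])}
```

View pics/scene0.png

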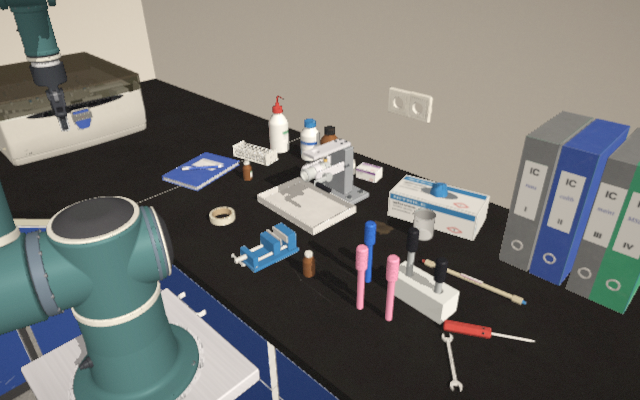

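View pics/top0.png

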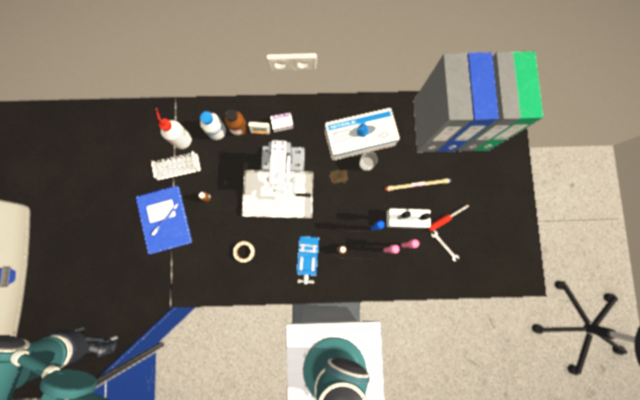

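Run:
```python
import cv2,numpy as np
s=cv2.imread("pics/scene0.png");t=cv2.imread("pics/top0.png")
def c(im,x,y,w,h,k): return cv2.resize(im[y:y+h,x:x+w],None,fx=k,fy=k,interpolation=cv2.INTER_CUBIC)
# scene: stand x250..380,y130..240 ; block x380..480,y215..325  (k=4 each); 
a=np.hstack([c(s,250,130,120,110,4),c(s,385,220,80,110,4)])   # 480+320
cv2.imwrite("pics/c1.png",a)
b=np.hstack([c(t,235,130,90,95,5),c(t,370,190,70,95,5)])
cv2.imwrite("pics/c2.png",b)
```

```text
(no output)
```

View pics/c1.png

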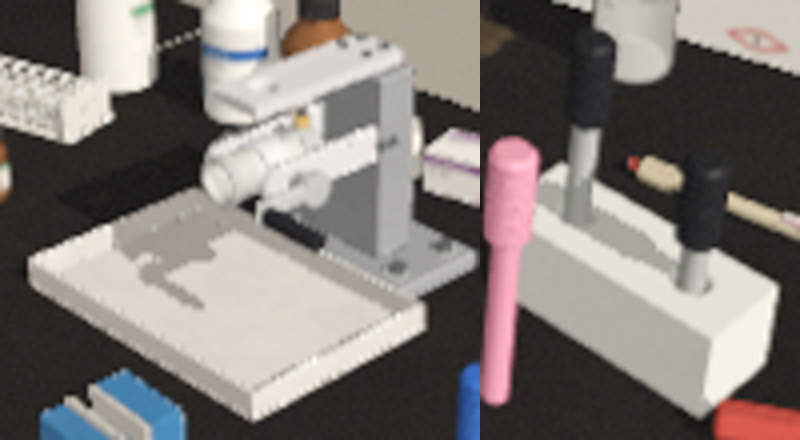

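View pics/c2.png

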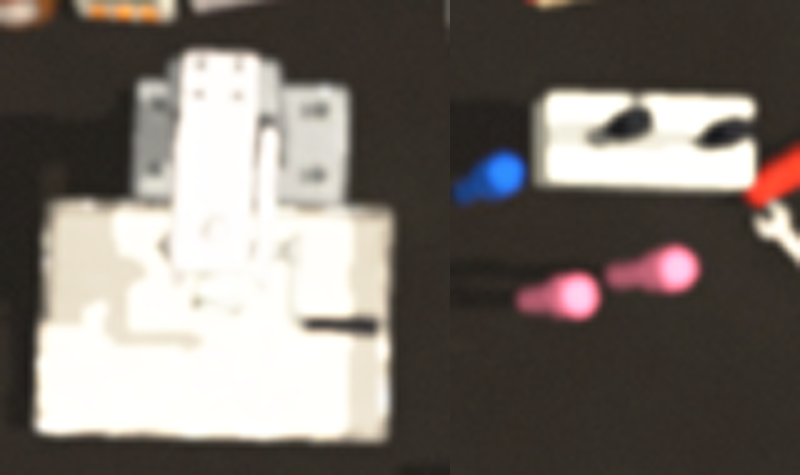

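```bash
cat > h.py <<'E'
import numpy as np
from station import arm
from scipy.spatial.transform import Rotation as Ro
def bp(cam,uv,z):
    c=arm.camera_info(cam);R=np.array(c["R"]);t=np.array(c["t"])
    d=R.T@np.array([(uv[0]-c["cx"])/c["fx"],(uv[1]-c["cy"])/c["fy"],1]);o=-R.T@t
    return o+d*(z-o[2])/d[2]
def pj(cam,X):
    c=arm.camera_info(cam);p=np.array(c["R"])@X+c["t"]
    return np.array([c["fx"]*p[0]/p[2]+c["cx"],c["fy"]*p[1]/p[2]+c["cy"]])
E
python3 - <<'E'
from h import *
np.set_printoptions(precision=4,suppress=True)
T=lambda x,y:(235+x/5,130+y/5)
T2=lambda x,y:(370+(x-450)/5,190+(y)/5)
S=lambda x,y:(250+x/4,130+y/4)
S2=lambda x,y:(385+(x-480)/4,220+y/4)
def go(n,cam,f,pts,z): print(n,*[bp(cam,f(*p),z)[:2] for p in pts])
go("handle top","top",T,[(303,324),(378,326)],.106)
go("handle sc","scene",S,[(266,215),(322,240)],.106)
go("plate top","top",T,[(175,268),(252,270),(185,50),(262,52)],.165)
go("plate sc","scene",S,[(215,97),(262,116),(405,50),(345,35)],.165)
go("block top","top",T2,[(545,92),(755,97),(752,190),(540,185)],.052)
go("block sc","scene",S2,[(560,165),(778,292),(708,338)],.052)
go("long top","top",T2,[(637,113)],.163)
go("long sc","scene",S2,[(592,38)],.163)
go("long base sc","scene",S2,[(580,217)],.052)
go("short top","top",T2,[(740,128)],.128)
go("short sc","scene",S2,[(708,160)],.128)
go("short base sc","scene",S2,[(693,285)],.052)
go("tray","top",T,[(47,203),(392,210),(388,440),(36,435)],.022)
E
```

```text
handle top [0.5776 0.1115] [0.5749 0.0625]
handle sc [0.5779 0.1114] [0.5783 0.062 ]
plate top [0.605  0.1881] [0.6024 0.1401] [0.7458 0.1801] [0.7431 0.1313]
plate sc [0.5948 0.1739] [0.5951 0.1307] [0.7384 0.1318] [0.7298 0.1803]
block top [ 0.5312 -0.2035] [ 0.5238 -0.3467] [ 0.4604 -0.3399] [ 0.4678 -0.1964]
block sc [ 0.5269 -0.2071] [ 0.517  -0.3443] [ 0.4647 -0.3364]
long top [ 0.5023 -0.2357]
long sc [ 0.4981 -0.2357]
long base sc [ 0.4978 -0.2401]
short top [ 0.4949 -0.3102]
short sc [ 0.4941 -0.3083]
short base sc [ 0.4926 -0.311 ]
tray [0.6838 0.294 ] [0.6722 0.0503] [0.5088 0.0577] [0.5191 0.3018]
```

Black-grip candidates for the long rod: black rod at scene (412,240), taller, and black rod at (440,272), shorter. Pink rods at (361,258) and (392,268) and the blue rod at (370,235) are look-alikes. The close crop confirms that (412,240) has the longer shaft, so that is the long rod. The crank handle is at scene (317..330, 184..190), and the stand origin comes out near (0.631, 0.163) with yaw about -3.3°.

```bash
cat >> h.py <<'E'
def pose(): 
    s=arm.get_state(); return np.array(s["tcp_pos"]),Ro.from_euler("xyz",s["tool_rot"],degrees=True)
def plan(tg,p=None,R=None):
    "chain of targets (x,y,z,yaw), tool down; prints units for each call"
    if p is None:
        p,R=pose()
    for t in tg:
        q=np.array(t[:3]);Q=Ro.from_euler("xyz",[180,0,t[3]],degrees=True)
        d=R.inv().apply(q-p)/.12; a=np.degrees((R.inv()*Q).as_rotvec())/45
        print(t,np.round(d,3),np.round(a,3)); p,R=q,Q
E
python3 - <<'E'
from h import *
plan([(.22,.55,.25,145),(.30,.45,.25,125),(.36,.34,.25,105),(.43,.24,.25,86.7),(.50,.14,.25,86.7),(.577,.08,.25,86.7)])
E
```

```text
(0.22, 0.55, 0.25, 145) [-0.551 -0.714 -0.073] [-0.003  0.     0.435]
(0.3, 0.45, 0.25, 125) [-1.024 -0.3   -0.   ] [-0.    -0.     0.444]
(0.36, 0.34, 0.25, 105) [-1.038 -0.116 -0.   ] [-0.    -0.     0.444]
(0.43, 0.24, 0.25, 86.7) [-0.956  0.348  0.   ] [ 0.    -0.     0.407]
(0.5, 0.14, 0.25, 86.7) [-0.798  0.63   0.   ] [0. 0. 0.]
(0.577, 0.08, 0.25, 86.7) [-0.462  0.669  0.   ] [0. 0. 0.]
```

Emit:
{"fn": "step_arm", "kwargs": {
  "deltas": [-0.55, -0.71, -0.07, 0, 0, 0.435, -0.55, -0.71, -0.07, 0, 0, 0.435, -0.55, -0.71, -0.07, 0, 0, 0.435]
}}

```text
time_s: 0.48
tcp_pos: [0.2211, 0.5485, 0.2505]
tool_rot: [-179.9, 0.0, 144.9]
contact_force: [0.3, 0.3, 0.5]
gripper_width: 0.0855
grip_force: 0.0
```

Emit:
{"fn": "step_arm", "kwargs": {
  "deltas": [-1, -0.3, 0, 0, 0, 0.445, -1, -0.3, 0, 0, 0, 0.445, -1, -0.3, 0, 0, 0, 0.445]
}}

```text
time_s: 0.85
tcp_pos: [0.2998, 0.4508, 0.2504]
tool_rot: [-180.0, 0.0, 124.8]
contact_force: [-0.1, 0.7, -0.2]
gripper_width: 0.0854
grip_force: 0.0
```

Emit:
{"fn": "step_arm", "kwargs": {
  "deltas": [-1, -0.12, 0, 0, 0, 0.445, -1, -0.12, 0, 0, 0, 0.445, -1, -0.12, 0, 0, 0, 0.445]
}}

```text
time_s: 1.23
tcp_pos: [0.356, 0.3449, 0.2506]
tool_rot: [-180.0, 0.0, 104.8]
contact_force: [-0.4, 0.6, -0.0]
gripper_width: 0.0855
grip_force: 0.0
```

Emit:
{"fn": "step_arm", "kwargs": {
  "deltas": [-1, 0.35, 0, 0, 0, 0.405, -1, 0.35, 0, 0, 0, 0.405, -1, 0.35, 0, 0, 0, 0.405]
}}

```text
time_s: 1.6
tcp_pos: [0.4283, 0.2404, 0.2507]
tool_rot: [180.0, -0.0, 86.6]
contact_force: [-0.4, 0.5, -0.4]
gripper_width: 0.0855
grip_force: 0.0
```

Emit:
{"fn": "step_arm", "kwargs": {
  "deltas": [-0.8, 0.63, 0, 0, 0, 0, -0.8, 0.63, 0, 0, 0, 0, -0.8, 0.63, 0, 0, 0, 0]
}}

```text
time_s: 1.98
tcp_pos: [0.4984, 0.1408, 0.2506]
tool_rot: [180.0, -0.0, 86.7]
contact_force: [-0.1, -0.1, -0.2]
gripper_width: 0.0854
grip_force: 0.0
```

Emit:
{"fn": "step_arm", "kwargs": {
  "deltas": [-0.5, 0.67, 0, 0, 0, 0, -0.5, 0.67, 0, 0, 0, 0, -0.5, 0.67, 0, 0, 0, 0, -0.5, 0.67, 0, 0, 0, 0]
}}

```text
time_s: 2.48
tcp_pos: [0.5727, 0.0791, 0.2501]
tool_rot: [-179.9, -0.1, 86.9]
contact_force: [-1.2, -0.2, 0.3]
gripper_width: 0.0852
grip_force: 0.0
```

Run:
```python
from h import *
import cv2
p,R=pose();print(p,R.as_euler("xyz",degrees=True),arm.get_state()["time_s"])
im=arm.get_image("wrist")[:,:,::-1];cv2.imwrite("pics/w1.png",im)
np.savez("w1.npz",p=p,R=R.as_matrix())
```

```text
[0.57266745 0.0790834  0.25014707] [-1.7990218e+02 -5.8866570e-02  8.6913215e+01] 2.475
```

View pics/w1.png

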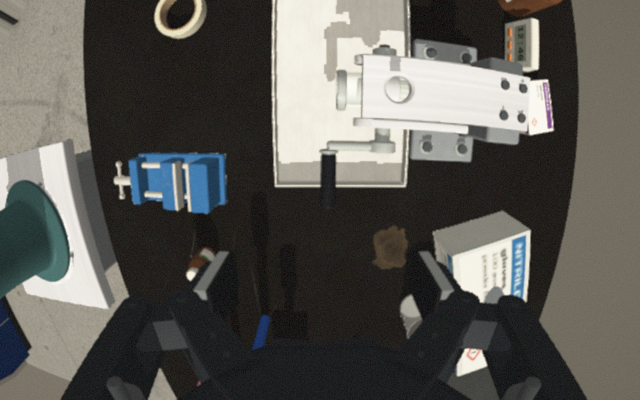

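The wrist picture shows the guide hole at (398,89), the crank handle running from (328,152) to (328,207), and the plate's near edge at column ~362. The beaker is at (410,312) and a brown bottle at (203,262).

```bash
cat >> h.py <<'E'
def bw(uv,z,p,R):
    c=arm.camera_info("wrist");T=np.array(c["T_tool_cam"])
    v=np.array([(uv[0]-c["cx"])/c["fx"],(uv[1]-c["cy"])/c["fy"]]);r=np.linalg.norm(v)+1e-9
    d=np.r_[v/r*np.sin(r),np.cos(r)]
    Rm=R.as_matrix(); o=p+Rm@T[:3,3]; d=Rm@T[:3,:3]@d
    return o+d*(z-o[2])/d[2]
E
python3 - <<'E'
from h import *
f=np.load("w1.npz");p=f["p"];R=Ro.from_matrix(f["R"])
np.set_printoptions(precision=4,suppress=True)
for n,uv,z in [("hole",(398,89),.165),("h1",(328,152),.106),("h2",(328,207),.106),("pl",(362,55),.165),("pl2",(362,124),.165),("far",(531,64),.165),("far2",(522,138),.165)]:
    print(n,bw(uv,z,p,R))
E
```

```text
hole [0.6293 0.1648 0.165 ]
h1 [0.5786 0.1133 0.106 ]
h2 [0.576  0.0618 0.106 ]
pl [0.6051 0.1891 0.165 ]
pl2 [0.6028 0.1406 0.165 ]
far [0.7447 0.1914 0.165 ]
far2 [0.735  0.1303 0.165 ]
```

Emit:
{"fn": "step_arm", "kwargs": {
  "deltas": [0.043, 0.034, 0.5, 0, 0, 0, 0.043, 0.034, 1, 0, 0, 0, 0.043, 0.034, 1, 0, 0, 0],
  "hand": 0.2
}}

```text
time_s: 2.9
tcp_pos: [0.5719, 0.0826, 0.1252]
tool_rot: [-179.3, 0.1, 86.9]
contact_force: [1.2, -0.7, 0.8]
gripper_width: 0.0513
grip_force: 0.0
```

Emit:
{"fn": "step_arm", "kwargs": {
  "deltas": [0, 0, 0.27, 0, 0, 0, 0, 0, 0.27, 0, 0, 0, 0, 0, 0.27, 0, 0, 0]
}}

```text
time_s: 3.28
tcp_pos: [0.5793, 0.0821, 0.1011]
tool_rot: [179.8, -0.0, 86.8]
contact_force: [1.5, 0.3, 0.0]
gripper_width: 0.0509
grip_force: 0.0
```

Emit:
{"fn": "step_arm", "kwargs": {
  "deltas": [0, 0, 0, 0, 0, 0, 0, 0, 0, 0, 0, 0, 0, 0, 0, 0, 0, 0, 0, 0, 0, 0, 0, 0, 0, 0, 0, 0, 0, 0, 0, 0, 0, 0, 0, 0],
  "hand": -1,
  "grip_force": 25
}}

```text
time_s: 4.03
tcp_pos: [0.5766, 0.0817, 0.0997]
tool_rot: [-179.8, -0.0, 86.7]
contact_force: [-7.0, 0.9, 10.1]
gripper_width: 0.0133
grip_force: 24.4
```

Emit:
{"fn": "step_arm", "kwargs": {
  "deltas": [0.003, 0.003, -0.052, 0, 0, 0, 0.003, 0.014, -0.104, 0, 0, 0, 0.003, 0.03, -0.153, 0, 0, 0, 0.003, 0.054, -0.2, 0, 0, 0, 0.003, 0.083, -0.244, 0, 0, 0, 0.003, 0.117, -0.283, 0, 0, 0, 0.003, 0.117, -0.283, 0, 0, 0]
}}

```text
time_s: 4.9
tcp_pos: [0.5854, 0.0811, 0.1313]
tool_rot: [-179.1, 0.1, 86.7]
contact_force: [-18.8, 0.2, 8.4]
gripper_width: 0.013
grip_force: 24.8
```

Emit:
{"fn": "step_arm", "kwargs": {
  "deltas": [0, 0.039, -0.035, 0, 0, 0, 0, 0.083, -0.064, 0, 0, 0, 0, 0.13, -0.087, 0, 0, 0, 0, 0.179, -0.104, 0, 0, 0, 0, 0.231, -0.114, 0, 0, 0, 0, 0.283, -0.117, 0, 0, 0, 0, 0.3, -0.117, 0, 0, 0, 0, 0.3, -0.117, 0, 0, 0]
}}

```text
time_s: 5.9
tcp_pos: [0.6247, 0.0785, 0.1494]
tool_rot: [-179.6, 0.1, 86.8]
contact_force: [-18.8, -1.2, 17.6]
gripper_width: 0.0129
grip_force: 27.1
```

Run:
```python
from h import *
import cv2
p,R=pose();print(p,R.as_euler("xyz",degrees=True),arm.get_state()["contact_force"])
im=arm.get_image("scene")[:,:,::-1];im=im[120:240,240:400]
w=arm.get_image("wrist")[:,:,::-1]
cv2.imwrite("pics/s2.png",np.hstack([cv2.resize(im,(480,360),interpolation=cv2.INTER_CUBIC),cv2.resize(w[0:360,240:560],(320,360))]))
np.savez("w2.npz",p=p,R=R.as_matrix())
```

```text
[0.62467741 0.07850021 0.14936638] [-1.79582800e+02  8.29417527e-02  8.67532127e+01] [-18.77281961  -1.2205116   17.5927464 ]
```

View pics/s2.png

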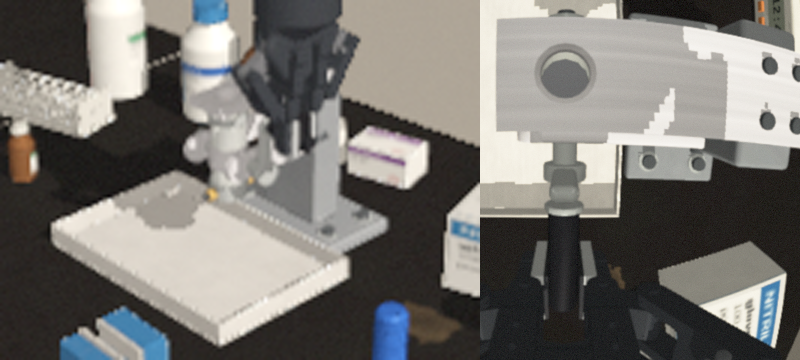

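The barrel looks upright: the handle sits directly beside the plate hole at crop (565,73), with the grey cartridge end visible through it. TCP travel was 48 mm, a full quarter turn. Next I release and check.

Emit:
{"fn": "step_arm", "kwargs": {
  "deltas": [0, -0.02, 0, 0, 0, 0, 0, -0.02, 0, 0, 0, 0, 0, -0.02, 0, 0, 0, 0, 0, -0.02, 0, 0, 0, 0],
  "hand": 0.3
}}

```text
time_s: 6.5
tcp_pos: [0.6258, 0.0791, 0.1463]
tool_rot: [180.0, 0.0, 86.8]
contact_force: [0.5, -0.3, -0.7]
gripper_width: 0.0556
grip_force: 0.0
```

Emit:
{"fn": "step_arm", "kwargs": {
  "deltas": [0, -0.02, -0.5, 0, 0, 0, 0, -0.02, -1, 0, 0, 0, 0, -0.02, -1, 0, 0, 0, 0, -0.02, -1, 0, 0, 0],
  "hand": 1
}}

```text
time_s: 7.0
tcp_pos: [0.6232, 0.0793, 0.2664]
tool_rot: [180.0, -0.0, 86.7]
contact_force: [-0.6, 1.1, -1.0]
gripper_width: 0.0856
grip_force: 0.0
```

Run:
```python
from h import *
import cv2
np.set_printoptions(precision=4,suppress=True)
f=np.load("w2.npz");print("hole",bw((325,73),.165,f["p"],Ro.from_matrix(f["R"])))
p,R=pose();print(p,R.as_euler("xyz",degrees=True),arm.get_state()["contact_force"])
im=arm.get_image("wrist")[:,:,::-1]
cv2.imwrite("pics/w3.png",cv2.resize(im[20:270,220:470],(600,600),interpolation=cv2.INTER_CUBIC))
np.savez("w3.npz",p=p,R=R.as_matrix())
plan([(.60,.0,.265,87),(.56,-.11,.265,87),(.50,-.20,.25,87),(.50,-.237,.25,86.7)],p,R)
```

```text
hole [0.6305 0.1655 0.165 ]
[0.6232 0.0793 0.2664] [179.9577  -0.0068  86.7487] [-0.5944  1.0971 -1.0117]
(0.6, 0.0, 0.265, 87) [-0.671 -0.155  0.012] [ 0.001 -0.    -0.006]
(0.56, -0.11, 0.265, 87) [-0.933 -0.285 -0.   ] [0. 0. 0.]
(0.5, -0.2, 0.25, 87) [-0.775 -0.46   0.125] [0. 0. 0.]
(0.5, -0.237, 0.25, 86.7) [-0.308  0.016  0.   ] [ 0.    -0.     0.007]
```

View pics/w3.png

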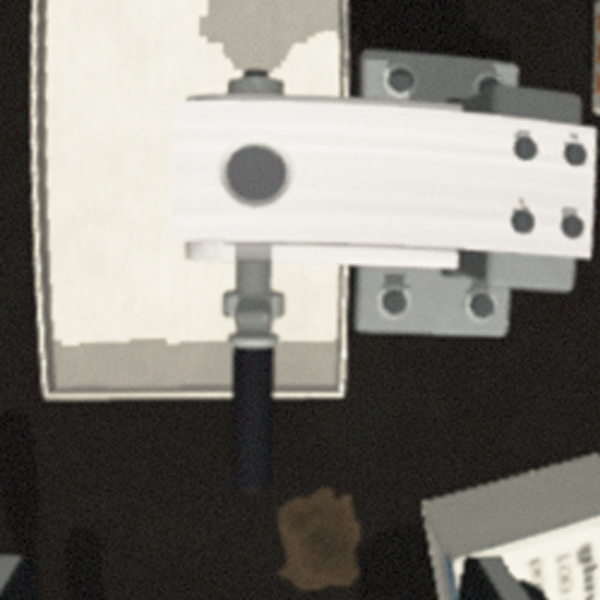

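Barrel upright: the hole at crop (255,174) is in line with the handle at column 252. Now to the long rod.

Emit:
{"fn": "step_arm", "kwargs": {
  "deltas": [-0.67, -0.155, 0, 0, 0, 0, -0.67, -0.155, 0, 0, 0, 0]
}}

```text
time_s: 7.3
tcp_pos: [0.5979, -0.0019, 0.2635]
tool_rot: [-179.7, 0.1, 86.7]
contact_force: [0.6, -0.0, -0.3]
gripper_width: 0.0855
grip_force: 0.0
```

Emit:
{"fn": "step_arm", "kwargs": {
  "deltas": [-0.93, -0.285, 0, 0, 0, 0, -0.93, -0.285, 0, 0, 0, 0]
}}

```text
time_s: 7.55
tcp_pos: [0.558, -0.1104, 0.2643]
tool_rot: [-179.8, -0.0, 86.8]
contact_force: [0.4, 0.3, -1.2]
gripper_width: 0.0853
grip_force: 0.0
```

Emit:
{"fn": "step_arm", "kwargs": {
  "deltas": [-0.78, -0.46, 0, 0, 0, 0, -0.78, -0.46, 0, 0, 0, 0]
}}

```text
time_s: 7.8
tcp_pos: [0.497, -0.2011, 0.2644]
tool_rot: [-179.8, -0.1, 86.7]
contact_force: [0.6, 0.2, -0.1]
gripper_width: 0.0852
grip_force: 0.0
```

Emit:
{"fn": "step_arm", "kwargs": {
  "deltas": [-0.3, 0.015, 0, 0, 0, 0, -0.3, 0.015, 0, 0, 0, 0, -0.3, 0.015, 0, 0, 0, 0, -0.3, 0.015, 0, 0, 0, 0]
}}

```text
time_s: 8.3
tcp_pos: [0.4988, -0.2346, 0.2656]
tool_rot: [-179.9, -0.1, 86.8]
contact_force: [-0.7, 0.9, 0.8]
gripper_width: 0.085
grip_force: 0.0
```

Run:
```python
from h import *
import cv2
np.set_printoptions(precision=4,suppress=True)
f=np.load("w3.npz");print("hole",bw((326.25,92.5),.165,f["p"],Ro.from_matrix(f["R"])))
p,R=pose();print(p,R.as_euler("xyz",degrees=True),arm.get_state()["contact_force"])
im=arm.get_image("wrist")[:,:,::-1]
cv2.imwrite("pics/w4.png",cv2.resize(im[100:400,160:480],(640,600),interpolation=cv2.INTER_CUBIC))
np.savez("w4.npz",p=p,R=R.as_matrix())
```

```text
hole [0.6304 0.1644 0.165 ]
[ 0.4988 -0.2346  0.2656] [-179.9424   -0.0535   86.8142] [-0.7069  0.9392  0.7809]
```

View pics/w4.png

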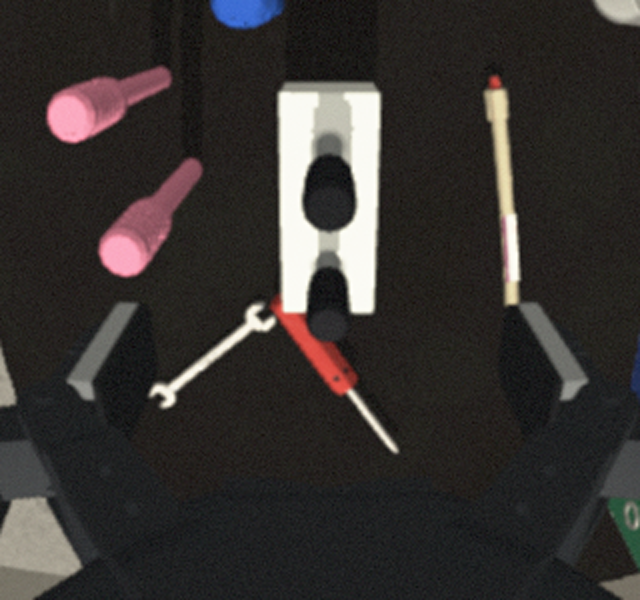

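The wrist view shows the long rod's top at crop (329,200), px (324.5,200), and the short rod's top at crop (328,320). The pink and blue look-alikes stand clear of the finger path.

Run:
```python
from h import *
np.set_printoptions(precision=4,suppress=True)
f=np.load("w4.npz");p=f["p"];R=Ro.from_matrix(f["R"])
C=lambda x,y:(160+x/2,100+y/2)
for n,u,z in [("ltop",C(329,205),.163),("sh top",C(328,321),.128),("base",C(329,146),.052),("c1",C(279,92),.052),("c2",C(380,92),.052),("c3",C(374,313),.052),("c4",C(284,313),.052)]: print(n,bw(u,z,p,R))
```

```text
ltop [ 0.4998 -0.2342  0.163 ]
sh top [ 0.4955 -0.3047  0.128 ]
base [ 0.5001 -0.2344  0.052 ]
c1 [ 0.4739 -0.2019  0.052 ]
c2 [ 0.5302 -0.205   0.052 ]
c3 [ 0.5223 -0.3417  0.052 ]
c4 [ 0.4662 -0.3386  0.052 ]
```

Emit:
{"fn": "step_arm", "kwargs": {
  "deltas": [0, 0.012, 0, 0, 0, 0, 0, 0.012, 0, 0, 0, 0, 0, 0.012, 0.4, 0, 0, 0, 0, 0.012, 0.8, 0, 0, 0, 0, 0.012, 1, 0, 0, 0, 0, 0.012, 1, 0, 0, 0],
  "hand": 0.3
}}

```text
time_s: 9.1
tcp_pos: [0.4984, -0.2347, 0.1438]
tool_rot: [-179.7, -0.1, 86.8]
contact_force: [0.2, 1.0, 0.2]
gripper_width: 0.0556
grip_force: 0.0
```

Emit:
{"fn": "step_arm", "kwargs": {
  "deltas": [0, 0, 0.07, 0, 0, 0, 0, 0, 0.07, 0, 0, 0, 0, 0, 0.07, 0, 0, 0]
}}

```text
time_s: 9.48
tcp_pos: [0.5009, -0.2362, 0.1391]
tool_rot: [179.9, 0.0, 86.7]
contact_force: [0.0, -0.4, -0.5]
gripper_width: 0.056
grip_force: 0.0
```

Emit:
{"fn": "step_arm", "kwargs": {
  "deltas": [0, 0, 0, 0, 0, 0, 0, 0, 0, 0, 0, 0, 0, 0, 0, 0, 0, 0, 0, 0, 0, 0, 0, 0, 0, 0, 0, 0, 0, 0, 0, 0, 0, 0, 0, 0],
  "hand": -1,
  "grip_force": 70
}}

```text
time_s: 10.22
tcp_pos: [0.5004, -0.2361, 0.1386]
tool_rot: [180.0, 0.0, 86.7]
contact_force: [-1.3, 0.3, 5.4]
gripper_width: 0.0213
grip_force: 68.6
```

Emit:
{"fn": "step_arm", "kwargs": {
  "deltas": [0, 0, -0.2, 0, 0, 0, 0, 0, -0.4, 0, 0, 0, 0, 0, -0.7, 0, 0, 0, 0, 0, -1, 0, 0, 0, 0, 0, -1, 0, 0, 0]
}}

```text
time_s: 10.85
tcp_pos: [0.5021, -0.2368, 0.261]
tool_rot: [179.7, 0.1, 86.7]
contact_force: [0.8, -0.3, -1.4]
gripper_width: 0.0211
grip_force: 69.1
```

Emit:
{"fn": "step_arm", "kwargs": {
  "deltas": [0, 0, -0.3, 0, 0, 0, 0, 0, -0.57, 0, 0, 0, 0, 0, -0.57, 0, 0, 0, 0, 0, -0.57, 0, 0, 0]
}}

```text
time_s: 11.35
tcp_pos: [0.4994, -0.2354, 0.3237]
tool_rot: [-179.8, -0.1, 86.8]
contact_force: [-0.8, -0.1, -0.3]
gripper_width: 0.021
grip_force: 69.1
```

Run:
```python
from h import *
p,R=pose();print(p,R.as_euler("xyz",degrees=True),arm.get_state()["gripper_width"])
plan([(.532,-.136,.325,87),(.565,-.03,.325,87),(.60,.075,.325,87),(.6303,.1645,.325,87)])
```

```text
[ 0.49937185 -0.23538874  0.32365552] [-1.79820850e+02 -8.40210672e-02  8.67504729e+01] 0.020999257650917088
(0.532, -0.136, 0.325, 87) [ 0.842  0.224 -0.011] [-0.004 -0.002 -0.006]
(0.565, -0.03, 0.325, 87) [0.897 0.228 0.   ] [0. 0. 0.]
(0.6, 0.075, 0.325, 87) [0.889 0.245 0.   ] [0. 0. 0.]
(0.6303, 0.1645, 0.325, 87) [0.758 0.213 0.   ] [0. 0. 0.]
```

Emit:
{"fn": "step_arm", "kwargs": {
  "deltas": [0.42, 0.11, 0, 0, 0, 0, 0.84, 0.22, 0, 0, 0, 0, 0.84, 0.22, 0, 0, 0, 0]
}}

```text
time_s: 11.72
tcp_pos: [0.5319, -0.1334, 0.3232]
tool_rot: [-179.8, -0.1, 87.0]
contact_force: [0.7, -0.2, -2.1]
gripper_width: 0.0214
grip_force: 69.0
```

Emit:
{"fn": "step_arm", "kwargs": {
  "deltas": [0.45, 0.115, 0, 0, 0, 0, 0.9, 0.23, 0, 0, 0, 0, 0.9, 0.23, 0, 0, 0, 0]
}}

```text
time_s: 12.1
tcp_pos: [0.5657, -0.0279, 0.3238]
tool_rot: [-179.8, -0.0, 87.0]
contact_force: [0.3, -0.1, -1.2]
gripper_width: 0.0213
grip_force: 69.0
```

Emit:
{"fn": "step_arm", "kwargs": {
  "deltas": [0.45, 0.12, 0, 0, 0, 0, 0.89, 0.245, 0, 0, 0, 0, 0.89, 0.245, 0, 0, 0, 0]
}}

```text
time_s: 12.48
tcp_pos: [0.6014, 0.0759, 0.3241]
tool_rot: [-179.8, 0.0, 86.9]
contact_force: [-0.0, -0.6, -0.5]
gripper_width: 0.0211
grip_force: 69.0
```

Emit:
{"fn": "step_arm", "kwargs": {
  "deltas": [0.4, 0.11, 0, 0, 0, 0, 0.76, 0.213, 0, 0, 0, 0, 0.76, 0.213, 0, 0, 0, 0, 0.76, 0.213, 0, 0, 0, 0, 0.76, 0.213, 0, 0, 0, 0, 0.76, 0.213, 0, 0, 0, 0]
}}

```text
time_s: 13.22
tcp_pos: [0.6319, 0.1627, 0.3264]
tool_rot: [180.0, 0.0, 86.7]
contact_force: [0.8, 0.9, -1.3]
gripper_width: 0.0215
grip_force: 69.0
```

Run:
```python
from h import *
import cv2
p,R=pose();print(p,R.as_euler("xyz",degrees=True),arm.get_state()["gripper_width"])
im=arm.get_image("wrist")[:,:,::-1]
s=arm.get_image("scene")[:,:,::-1]
cv2.imwrite("pics/w5.png",np.hstack([cv2.resize(im[80:280,220:420],(500,500),interpolation=cv2.INTER_CUBIC),cv2.resize(s[60:210,270:360],(300,500),interpolation=cv2.INTER_CUBIC)]))
np.savez("w5.npz",p=p,R=R.as_matrix())
```

```text
[0.63193693 0.16269156 0.32642128] [1.79993456e+02 1.75174857e-02 8.66595552e+01] 0.021457551537198367
```

View pics/w5.png

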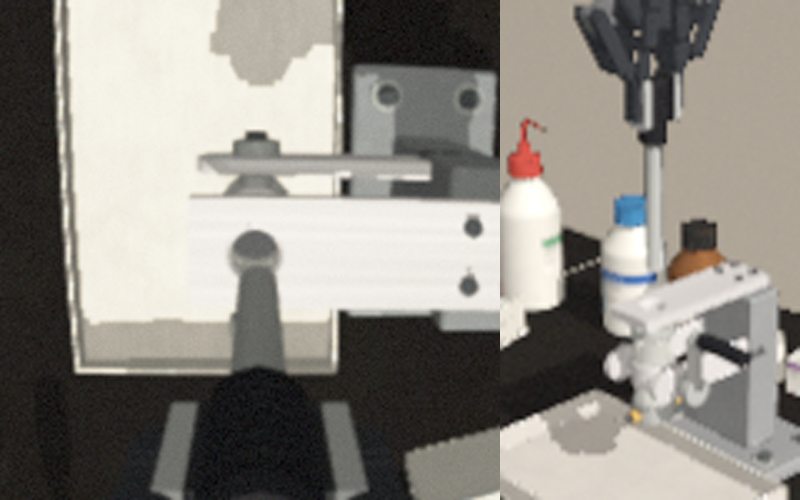

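Run:
```python
from h import *
np.set_printoptions(precision=4,suppress=True)
f=np.load("w5.npz");p=f["p"];R=Ro.from_matrix(f["R"])
C=lambda x,y:(220+x/2.5,80+y/2.5)
print("hole",bw(C(255,256),.165,p,R))
for r in (258,263,268): print("foot far edge",r,bw(C(257,r),.1958,p,R))
p,R=pose();print(p,R.as_euler("xyz",degrees=True))
```

```text
hole [0.6309 0.1648 0.165 ]
foot far edge 258 [0.6321 0.1717 0.1958]
foot far edge 263 [0.632  0.1699 0.1958]
foot far edge 268 [0.6319 0.1681 0.1958]
[0.632  0.1633 0.3265] [179.9814   0.0027  86.6929]
```

The hole's centre is at crop (255,256) and the rod foot's far edge at about (257,263). The rod is vertical, about 1.5 mm off, so I correct and start the descent.

Emit:
{"fn": "step_arm", "kwargs": {
  "deltas": [0.012, -0.012, 0, 0, 0, 0, 0.012, -0.012, 0.1, 0, 0, 0, 0.012, -0.012, 0.18, 0, 0, 0, 0.012, -0.012, 0.22, 0, 0, 0, 0.012, -0.012, 0.26, 0, 0, 0, 0.012, -0.012, 0.3, 0, 0, 0, 0.012, -0.012, 0.34, 0, 0, 0, 0.012, -0.012, 0.38, 0, 0, 0, 0.012, -0.012, 0.38, 0, 0, 0]
}}

```text
time_s: 14.45
tcp_pos: [0.6304, 0.1656, 0.28]
tool_rot: [-179.9, 0.0, 86.8]
contact_force: [-0.5, -0.4, -1.3]
gripper_width: 0.0212
grip_force: 69.1
```

Emit:
{"fn": "step_arm", "kwargs": {
  "deltas": [0, 0, 0.06, 0, 0, 0, 0, 0, 0.12, 0, 0, 0, 0, 0, 0.14, 0, 0, 0, 0, 0, 0.14, 0, 0, 0, 0, 0, 0.14, 0, 0, 0]
}}

```text
time_s: 15.08
tcp_pos: [0.6308, 0.1656, 0.2641]
tool_rot: [180.0, -0.0, 86.7]
contact_force: [-0.6, -0.3, -1.2]
gripper_width: 0.0214
grip_force: 69.1
```

Emit:
{"fn": "step_arm", "kwargs": {
  "deltas": [0, 0, 0.06, 0, 0, 0, 0, 0, 0.12, 0, 0, 0, 0, 0, 0.18, 0, 0, 0, 0, 0, 0.24, 0, 0, 0, 0, 0, 0.3, 0, 0, 0, 0, 0, 0.3, 0, 0, 0]
}}

```text
time_s: 15.82
tcp_pos: [0.6311, 0.1658, 0.2287]
tool_rot: [179.9, -0.0, 86.7]
contact_force: [-0.5, 0.1, 3.4]
gripper_width: 0.0213
grip_force: 69.5
```

Emit:
{"fn": "step_arm", "kwargs": {
  "deltas": [0, 0, 0.07, 0, 0, 0, 0, 0, 0.14, 0, 0, 0, 0, 0, 0.2, 0, 0, 0, 0, 0, 0.24, 0, 0, 0, 0, 0, 0.27, 0, 0, 0, 0, 0, 0.27, 0, 0, 0, 0, 0, 0.27, 0, 0, 0]
}}

```text
time_s: 16.7
tcp_pos: [0.6304, 0.1655, 0.1949]
tool_rot: [-179.9, 0.0, 86.7]
contact_force: [-0.1, 0.1, -1.5]
gripper_width: 0.0213
grip_force: 69.1
```

Emit:
{"fn": "step_arm", "kwargs": {
  "deltas": [0, 0, 0.012, 0, 0, 0, 0, 0, 0.025, 0, 0, 0, 0, 0, 0.025, 0, 0, 0, 0, 0, 0.025, 0, 0, 0]
}}

```text
time_s: 17.2
tcp_pos: [0.6307, 0.1656, 0.1925]
tool_rot: [180.0, -0.0, 86.7]
contact_force: [-0.5, -0.6, -0.7]
gripper_width: 0.0216
grip_force: 69.1
```

Run:
```python
from h import *
import cv2
p,R=pose();print(p,arm.get_state()["contact_force"],arm.get_state()["time_s"])
s=arm.get_image("scene")[:,:,::-1]
cv2.imwrite("pics/s6.png",cv2.resize(s[110:240,240:400],(800,600),interpolation=cv2.INTER_CUBIC))
```

```text
[0.63072114 0.16563396 0.19254833] [-0.45887472 -0.57498368 -0.70958361] 17.2
```

View pics/s6.png

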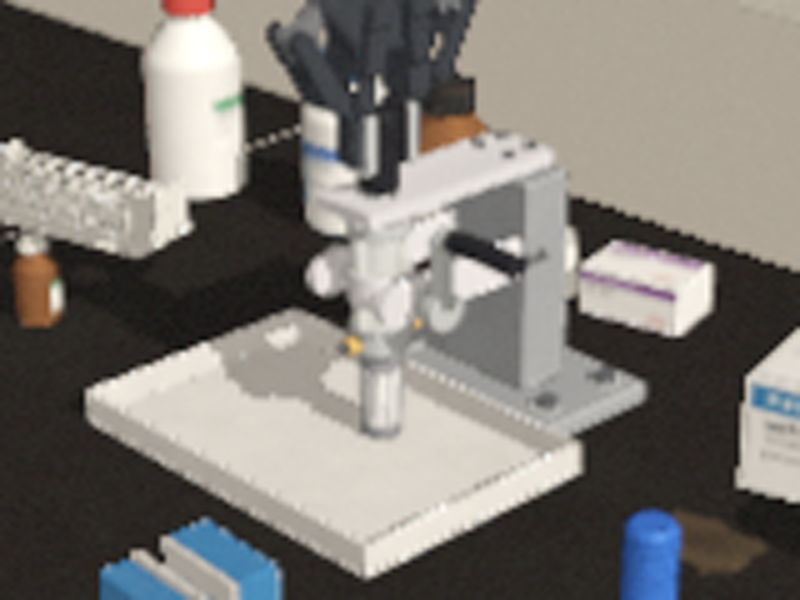

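The cartridge stands in the tray directly under the barrel (crop (380,395)), and the rod foot is at z≈0.062, so it is fully out. Withdraw the rod and return it.

Emit:
{"fn": "step_arm", "kwargs": {
  "deltas": [0, 0, -0.2, 0, 0, 0, 0, 0, -0.4, 0, 0, 0, 0, 0, -0.6, 0, 0, 0, 0, 0, -0.8, 0, 0, 0, 0, 0, -1, 0, 0, 0, 0, 0, -1, 0, 0, 0]
}}

```text
time_s: 18.0
tcp_pos: [0.6321, 0.1659, 0.3155]
tool_rot: [179.7, -0.1, 86.7]
contact_force: [0.2, -0.0, -1.3]
gripper_width: 0.0213
grip_force: 69.1
```

Emit:
{"fn": "step_arm", "kwargs": {
  "deltas": [0, 0, -0.13, 0, 0, 0, 0, 0, -0.13, 0, 0, 0, 0, 0, -0.13, 0, 0, 0]
}}

```text
time_s: 18.38
tcp_pos: [0.6305, 0.1656, 0.3274]
tool_rot: [-179.9, 0.0, 86.8]
contact_force: [-0.7, -0.3, -0.7]
gripper_width: 0.0215
grip_force: 69.1
```

Run:
```python
from h import *
p,R=pose();print(p,R.as_euler("xyz",degrees=True),arm.get_state()["gripper_width"])
plan([(.60,.075,.327,87),(.565,-.03,.327,87),(.532,-.136,.327,87),(.5005,-.2355,.327,86.8)])
```

```text
[0.63047033 0.16558764 0.32735183] [-1.79945085e+02  1.56184350e-02  8.67511068e+01] 0.021500825018787865
(0.6, 0.075, 0.327, 87) [-0.768 -0.211  0.003] [-0.001  0.    -0.006]
(0.565, -0.03, 0.327, 87) [-0.889 -0.245 -0.   ] [0. 0. 0.]
(0.532, -0.136, 0.327, 87) [-0.897 -0.228 -0.   ] [0. 0. 0.]
(0.5005, -0.2355, 0.327, 86.8) [-0.842 -0.219 -0.   ] [-0.    -0.     0.004]
```

Emit:
{"fn": "step_arm", "kwargs": {
  "deltas": [-0.4, -0.11, 0, 0, 0, 0, -0.77, -0.21, 0, 0, 0, 0, -0.77, -0.21, 0, 0, 0, 0]
}}

```text
time_s: 18.75
tcp_pos: [0.5992, 0.0722, 0.3274]
tool_rot: [-179.9, 0.1, 86.6]
contact_force: [0.2, 0.6, -1.3]
gripper_width: 0.0211
grip_force: 69.1
```

Emit:
{"fn": "step_arm", "kwargs": {
  "deltas": [-0.45, -0.12, 0, 0, 0, 0, -0.89, -0.245, 0, 0, 0, 0, -0.89, -0.245, 0, 0, 0, 0]
}}

```text
time_s: 19.12
tcp_pos: [0.564, -0.0325, 0.3276]
tool_rot: [-180.0, 0.0, 86.5]
contact_force: [1.5, 0.9, -1.6]
gripper_width: 0.0208
grip_force: 69.1
```

Emit:
{"fn": "step_arm", "kwargs": {
  "deltas": [-0.45, -0.12, 0, 0, 0, 0, -0.9, -0.23, 0, 0, 0, 0, -0.9, -0.23, 0, 0, 0, 0]
}}

```text
time_s: 19.5
tcp_pos: [0.5309, -0.1382, 0.3277]
tool_rot: [-180.0, 0.0, 86.5]
contact_force: [-0.6, 0.5, -2.1]
gripper_width: 0.0215
grip_force: 69.1
```

Emit:
{"fn": "step_arm", "kwargs": {
  "deltas": [-0.45, -0.12, 0, 0, 0, 0, -0.84, -0.22, 0, 0, 0, 0, -0.84, -0.22, 0, 0, 0, 0, -0.84, -0.22, 0, 0, 0, 0, -0.84, -0.22, 0, 0, 0, 0, -0.84, -0.22, 0, 0, 0, 0]
}}

```text
time_s: 20.25
tcp_pos: [0.4997, -0.2343, 0.3281]
tool_rot: [180.0, -0.0, 86.9]
contact_force: [0.3, 0.4, -1.6]
gripper_width: 0.0217
grip_force: 69.1
```

Run:
```python
from h import *
p,R=pose();print(p,R.as_euler("xyz",degrees=True),arm.get_state()["time_s"])
plan([(.5003,-.236,.24,86.75),(.5003,-.236,.1385,86.75)])
```

```text
[ 0.49969284 -0.23429718  0.3280768 ] [ 1.79993478e+02 -1.86834056e-02  8.68557053e+01] 20.25
(0.5003, -0.236, 0.24, 86.75) [-0.014  0.006  0.734] [ 0.    -0.     0.002]
(0.5003, -0.236, 0.1385, 86.75) [ 0.    -0.     0.846] [0. 0. 0.]
```

Emit:
{"fn": "step_arm", "kwargs": {
  "deltas": [-0.012, 0.006, 0.2, 0, 0, 0, -0.012, 0.006, 0.5, 0, 0, 0, -0.012, 0.006, 0.8, 0, 0, 0, -0.012, 0.006, 1, 0, 0, 0, -0.012, 0.006, 1, 0, 0, 0, -0.012, 0.006, 1, 0, 0, 0]
}}

```text
time_s: 21.0
tcp_pos: [0.5006, -0.237, 0.2094]
tool_rot: [179.9, 0.0, 86.8]
contact_force: [-0.7, -0.6, -1.3]
gripper_width: 0.021
grip_force: 69.0
```

Emit:
{"fn": "step_arm", "kwargs": {
  "deltas": [0, 0, 0.06, 0, 0, 0, 0, 0, 0.12, 0, 0, 0, 0, 0, 0.18, 0, 0, 0, 0, 0, 0.24, 0, 0, 0, 0, 0, 0.3, 0, 0, 0, 0, 0, 0.3, 0, 0, 0]
}}

```text
time_s: 21.75
tcp_pos: [0.4992, -0.2367, 0.171]
tool_rot: [-179.9, -0.0, 86.7]
contact_force: [0.2, -0.8, -1.1]
gripper_width: 0.0212
grip_force: 69.0
```

Emit:
{"fn": "step_arm", "kwargs": {
  "deltas": [0, 0, 0.06, 0, 0, 0, 0, 0, 0.12, 0, 0, 0, 0, 0, 0.18, 0, 0, 0, 0, 0, 0.23, 0, 0, 0, 0, 0, 0.26, 0, 0, 0, 0, 0, 0.26, 0, 0, 0, 0, 0, 0.26, 0, 0, 0]
}}

```text
time_s: 22.62
tcp_pos: [0.5, -0.2372, 0.1411]
tool_rot: [180.0, 0.0, 86.7]
contact_force: [-0.5, 0.2, -0.4]
gripper_width: 0.0211
grip_force: 69.1
```

Emit:
{"fn": "step_arm", "kwargs": {
  "deltas": [0, 0, 0, 0, 0, 0, 0, 0, 0, 0, 0, 0, 0, 0, 0, 0, 0, 0, 0, 0, 0, 0, 0, 0],
  "hand": 0.3
}}

```text
time_s: 23.12
tcp_pos: [0.4998, -0.2371, 0.141]
tool_rot: [180.0, 0.0, 86.7]
contact_force: [0.1, 0.3, 0.1]
gripper_width: 0.0551
grip_force: 0.0
```

Emit:
{"fn": "step_arm", "kwargs": {
  "deltas": [0, 0, -0.2, 0, 0, 0, 0, 0, -0.6, 0, 0, 0, 0, 0, -1, 0, 0, 0, 0, 0, -1, 0, 0, 0, 0, 0, -1, 0, 0, 0, 0, 0, -1, 0, 0, 0]
}}

```text
time_s: 23.88
tcp_pos: [0.4987, -0.2365, 0.2589]
tool_rot: [-179.8, -0.1, 86.7]
contact_force: [-1.0, 0.4, 0.3]
gripper_width: 0.0552
grip_force: 0.0
```

Run:
```python
from h import *
import cv2
p,R=pose();print(p,arm.get_state()["time_s"],pj("scene",np.array([.5,-.2355,.163])),pj("scene",np.array([.5,-.2355,.128])))
s=arm.get_image("scene")[:,:,::-1]
cv2.imwrite("pics/s7.png",cv2.resize(s[130:330,240:480],(720,600),interpolation=cv2.INTER_CUBIC))
```

```text
[ 0.49874003 -0.23648416  0.25886782] 23.875 [413.47181526 229.07655859] [411.93689809 243.41281559]
```

View pics/s7.png

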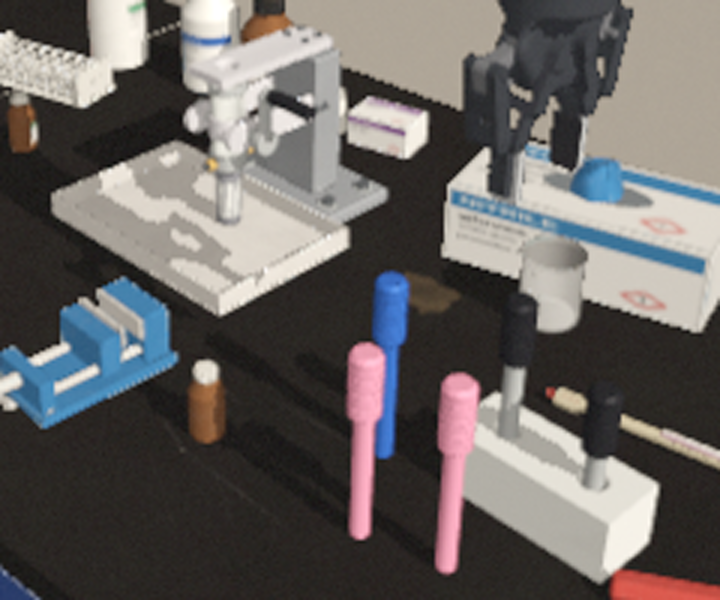

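The long rod's top is at crop (520,298), px (413,229), the same as when it stood fully down at the start. The short rod, bottles, beaker and tray look unmoved, the barrel is upright, and the cartridge stands in the tray.

```bash
python3 -c "
from station import arm
print(arm.sign_off())"
```

```text
the job is handed in; nothing more can be done
None
```

The job is handed in after about 24 s of robot time: the barrel is upright, the cartridge is out in the tray, and the long rod is back in its hole fully down; the last picture shows nothing else moved, but no verdict came back.

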